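# Slide a ceramic sample plate to the stand's edge and load it into the test fixture

### The job

Press lightly on the white ceramic sample plate and slide it out of the open end of its teal stand until about a third of it overhangs, then take it by the sides of the overhanging end, lift it clear and lay it in the dark test fixture, lying flat and pushed fully home against the fixture's back stop. The plate is brittle: never press or push it with more than about 12 N, never drop it, and leave the other things on the bench where they are.

Things in the scene. Friction and masses are not known exactly. Their poses are not given: they have to be found in the camera images.
- plate: sample plate: white ceramic, 100 long (its x), 50 wide (y), 3 thick, 40 to 76 g, printed black square and gold pads on top (may be touched). Origin: centre of underside, z up. Too thin to pick up from a flat surface. Slippery on stand and fixture (friction about 0.15); rubber fingertips hold it far better, so shut fingertips pressing down on it with 8 to 12 N drag it along.
- deck: teal top of the stand, 140 long (x), 66 wide, cushioned (gives under 2 when pressed); its flat top is 50 above this origin. The stand is fixed, sunk into the bench by 0 to 14: feel for the contact. Open end: -x, nearer the robot, a free drop. The plate lies along x, centre at x = +3 to +12, in a channel 54 wide between rails 6 high (x = -50 to +64), before a lip 6 high at x = +64.
- clip_foot (a point): middle of the underside of a brass spring clip (foot 10 long, 24 wide, 15 high with its leaf) at x = +48 on the stand. It holds the plate's rear down with about 4 N, so the plate first drags at 2 to 3 N, and the deck feels your press plus 4 N. Leave it alone: press nearer the plate's middle. The plate slides out from under it after the first 5 to 20.
- stand_edge (a point): middle of the edge of the stand's open end, on its flat top, 70 from the deck's origin towards -x; axes as the stand's (x points away from the open end, z up). The plate should overhang this edge by about 35 (25 to 45; plate centre 25 to 5 behind the edge); beyond 50 it tips off. Press where the stand is still underneath.
- nest: test fixture, fixed: dark steel block, aluminium border on three sides, grey box with brass connectors behind (to x = +118, no higher than the pocket floor). Origin 50 below the seat; sunk into the bench by 0 to 14. Pocket floor from x = -12 (open front, free drop) to +50. Side borders 6 high from x = 0, 56 apart: 3 spare each side of the plate. Back stop 10 high.
- nest_seat (a point): point on the fixture's pocket floor where the plate's origin lies when it is home: its far end then touches the back stop, 50 further along +x, and its front 38 overhang the open front. Axes as the fixture's: x towards the back stop, z up. Plate lengthwise along x, either end first, printed side up.
- screwdriver: bystander: screwdriver 160 long, lying beyond the work; leave alone
- solvent: bystander: amber bottle, 52 diameter, 130 high; leave alone
- spare_board: bystander: green board 80 x 60 x 4.5 on the bench, not the sample; leave alone
- mouse: bystander: computer mouse 95 x 58 x 32; leave alone
- parts_tray: bystander: open blue tray 130 x 90 x 30; leave alone
- adapter: bystander: brass ring 32 diameter, 24 high; leave alone
- swab_jar: bystander: glass jar 64 diameter, 80 high; leave alone
Mind the look-alikes: they are no part of the job. Of the things shaped like the plate, the white one is meant.

How it is judged:
By the outcome, as a careful person would: the job done as asked, in the order asked, and still so for the second after the job is handed in, with the robot touching nothing.
It also fails if it takes over 69 s, if anything falls off the work surface, if the arm or the gripper's body presses on something with over 40 N, if the wrist force passes 120 N, or if a joint passes its speed limit or range.

### The arm

A 6-joint arm with a two-finger parallel gripper is mounted at the origin on the work surface. World frame = base frame: x ahead of the robot, y to its left, z up, the work surface at z = 0. Lengths are in m, angles in rad, forces in N, time in s.
With the tool pointing down it reaches from about 0.3 to 0.95 m from the base axis. Payload 3.1 kg.
Tool frame: the origin (TCP) lies where the fingers leave the gripper's body, on its centre line; the fingertips stand 73 mm ahead of it and the grasp point (between the pads) lies 54 mm ahead of it (env.tip_reach is the distance from the TCP to the fingertips, in m); z points along the fingers, y is the line along which they close (so a half turn about z gives the same grasp; the last joint's range is limited). The gripper opens to 85 mm and grips with 20 to 120 N. Pads are 22 mm wide; open, the fingers measure 114 mm over their backs; the gripper's body (76 mm by 85 mm) begins 54 mm behind the grasp point. The pads swing forward as they close: fully open they stand 13 mm farther back than shut.
Start: joints at [1.252, 0.308, 1.634, -0, 1.2, -0.07], TCP at [0.154, 0.606, 0.304] pointing down, gripper open.
Joint ranges: [-3.06, 3.06], [-0.79, 1.96], [0.05, 2.63], [-1.19, 4.34], [0.05, 2.64], [-2.94, 2.94]. Speed limits (rad/s): [2.79, 2.79, 3.14, 3.14, 3.14, 3.14].

### API

Orientations are given as a 3x3 rotation matrix whose columns are the frame's x, y, z axes.
In Python, from workcell import env gives the robot as it stands.
- The arm moves only by the tool servo_tool, never from a script. Its argument "increments" is a list of rows, each an object with "translation": the shift along the tool's x, y, z in mm, a list of three; "delta_rot": the turn, a rotation vector about the tool's x, y, z in rad, a list of three. A call has 1 to 8 rows; each row shifts and turns the commanded pose from where the row before left it, along the tool's axes as they then stand; what a row does not reach is not made up. A row lasts 1/10 s, in which the tool goes at most 50 mm and 8.59 degrees, less where a joint would pass 70% of its speed; a pose out of reach is approached as far as the arm can. A call is refused whole if a number of a shift passes 50 or a number of a turn 0.15, either way. A call with a gripper value outside its range is refused whole. "fingers" is the opening, from 0 (shut) to 1 (fully open), set as the call begins (left out, the last holds). The fingers move at their own pace and stop on an object; "grip_force" is the grip in N (left out, the last holds). Time passes only in rows, so rows that do not move let the fingers close. It gives the time, the measured TCP pose, the force, the opening and the grip force at its end, in the units of the state.
- env.state(): the state, without advancing time (a new reading comes with each control period).
- env.capture(name): name is "scene" or "top"; returns (picture, depth): 480x640x3 uint8, blue, green, red; 480x640 float32, m along the optical axis (not along the pixel's ray), 0 where there is no reading.
- env.calibration(name): a dict with "fx", "fy", "cx", "cy" (pixels), "dist" ([k1, k2, p1, p2, k3] as OpenCV has them; the pictures are not rectified), "extrinsics" (4x4, takes a point from camera to world coordinates). Camera axes: x right, y down, z forward; pixel columns grow to the right and rows downward; lengths in m; the calibration is good to about 2 mm. A picture is of the moment at which its call begins. calibration takes no time and is no camera call.
- env.sign_off(): hands the job in; it is judged then, once.
The state is a dict: "t": time; "joints": joint angles; "qd": joint speeds; "effort": joint torques, N m; "tcp_pos": TCP position; "orientation": TCP orientation; "contact_force": force on the tool from outside, world axes, zero at the start; "torque": the same for the moment, N m; "gripper_width": finger opening in m; "grip_force": force on a finger pad.
Only numpy, scipy, OpenCV 4.12 (cv2) and the standard library are available. Lean on these libraries where they do the work, as an engineer would, in place of code of your own. Each camera call takes 0.05 s, during which the arm holds its last target. There are 200 camera calls.

## Working session

There is one attempt and no reset: what is moved stays moved. The work goes in short steps, Python scripts to look and compute and a tool call to move; the robot and the scene stay as the last step left them, time stands still between calls to the robot, and variables do not carry over. Pictures are saved under pics/ and viewed, at most 10 in all, crops included, and the job is handed in when it is done.

Besides the shell and the picture viewer there is one more tool, called by a JSON object that holds its "op" and its "data". servo_tool: Moves the arm, as the interface text tells. Its arguments: {"type":"object","properties":{"increments":{"type":"array","items":{"type":"object","properties":{"translation":{"type":"array","items":{"type":"number"}},"delta_rot":{"type":"array","items":{"type":"number"}}}}},"fingers":{"type":"number"},"grip_force":{"type":"number"}},"required":["increments"]}

```bash
mkdir -p pics
cat > h.py <<'E'
import numpy as np,cv2
from workcell import env
def cal(n):
    c=env.calibration(n);K=np.array([[c['fx'],0,c['cx']],[0,c['fy'],c['cy']],[0,0,1.]]);return K,np.array(c['dist'],float),np.array(c['extrinsics'])
def ray(n,uv,z):
    K,d,E=cal(n);p=cv2.undistortPoints(np.array(uv,float).reshape(-1,1,2),K,d)[:,0]
    r=np.c_[p,np.ones(len(p))]@E[:3,:3].T;o=E[:3,3];return o+r*((z-o[2])/r[:,2])[:,None]
def cloud(n,depth):
    K,d,E=cal(n);v,u=np.mgrid[:480,:640];p=cv2.undistortPoints(np.c_[u.ravel(),v.ravel()].astype(float).reshape(-1,1,2),K,d)[:,0]
    z=depth.ravel()[:,None];return (np.c_[p*z,z]@E[:3,:3].T+E[:3,3]).reshape(480,640,3)
E
python3 - <<'E'
from h import *
for n in('scene','top'):
    p,d=env.capture(n);cv2.imwrite(f'pics/{n}0.png',p);np.save(n+'d.npy',d)
    K,di,E=cal(n);print(n,K[0,0],E.round(3).tolist(),(d>0).mean())
s=env.state();print(s['t'],s['tcp_pos'],s['orientation'],s['contact_force'],env.tip_reach)
E
```

```text
scene 493.12527150207075 [[-0.862, 0.344, -0.373, 1.059], [0.507, 0.551, -0.663, 0.767], [-0.023, -0.761, -0.649, 0.831], [0.0, 0.0, 0.0, 1.0]] 0.9960677083333334
top 479.52908112474097 [[-0.016, -0.994, 0.111, 0.494], [-1.0, 0.016, 0.002, -0.034], [-0.004, -0.111, -0.994, 1.33], [0.0, 0.0, 0.0, 1.0]] 0.9959342447916667
0.1 [0.15374426 0.60516682 0.30274934] [[-9.69204924e-01  2.46254761e-01 -6.38840909e-04]
 [ 2.46255558e-01  9.69202858e-01 -2.00527159e-03]
 [ 1.25358758e-04 -2.10083722e-03 -9.99997785e-01]] [ 0.38892834 -1.1292374  -0.17774999] 0.0726
```

View pics/top0.png

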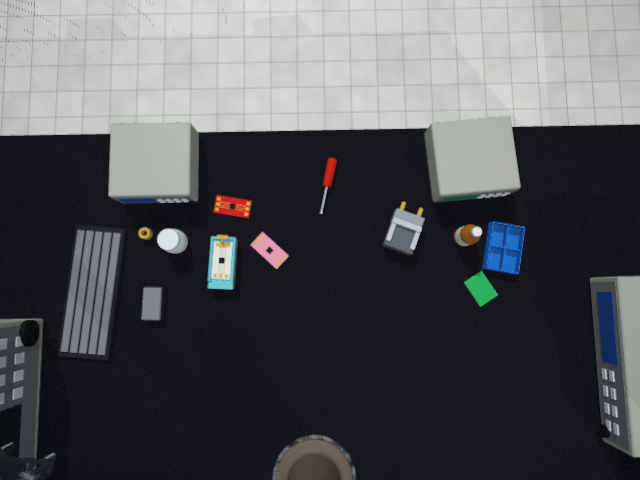

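View pics/scene0.png

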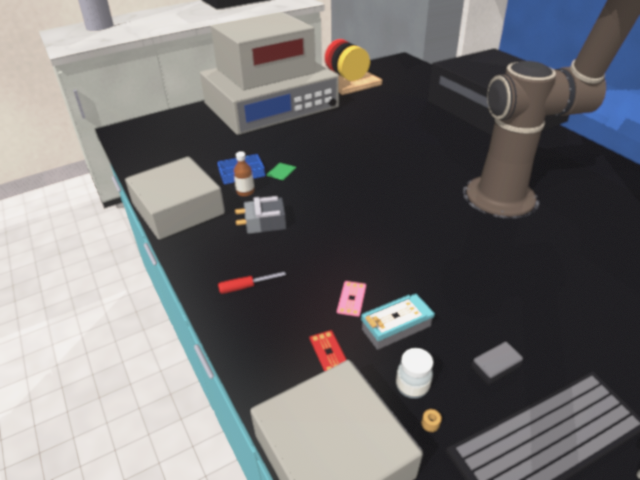

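The top view shows the stand with the white plate at about (222,262), its open end towards the robot at row 290. The fixture is at (404,230), with its connectors facing away. In the scene view the stand is at (398,318) and the fixture at (265,214). Next I'll measure.

Run:
```python
from h import *
T=cv2.imread('pics/top0.png');S=cv2.imread('pics/scene0.png')
r=lambda im,x,y,w,h:cv2.resize(im[y:y+h,x:x+w],(400,300),interpolation=cv2.INTER_CUBIC)
out=np.vstack([np.hstack([r(T,182,232,80,60),r(S,350,284,100,75)]),np.hstack([r(T,364,200,80,60),r(S,220,180,80,60)])])
cv2.imwrite('pics/c0.png',out)
D=np.load('topd.npy');C=cloud('top',D)
hsv=cv2.cvtColor(T,cv2.COLOR_BGR2HSV)
m=((hsv[...,0]>80)&(hsv[...,0]<100)&(hsv[...,1]>90)&(hsv[...,2]>70)).astype(np.uint8);m[:, :190]=0;m[:,260:]=0;m[:225]=0;m[300:]=0
print('teal',m.sum(),np.percentile(C[m>0][:,2],[5,25,50,75,95]))
w=((hsv[...,1]<60)&(hsv[...,2]>170)).astype(np.uint8);w[:, :205]=0;w[:,240:]=0;w[:240]=0;w[290:]=0
print('white',w.sum(),np.percentile(C[w>0][:,2],[5,25,50,75,95]))
for nm,mm in(('teal',m),('white',w)):
    pts=np.argwhere(mm)[:,::-1].astype(np.float32);print(nm,cv2.minAreaRect(pts))
print('bench',np.median(C[330:400,200:400,2]))
for (x0,x1,y0,y1) in((384,426,204,256),):
    print((C[y0:y1:3,x0:x1:3,2]*1000).round().astype(int))
```

```text
teal 600 [-0.00133078  0.03810084  0.04148656  0.04530835  0.04901759]
white 610 [0.03881414 0.04134323 0.04301071 0.04463416 0.04713279]
teal ((221.29647827148438, 262.0531311035156), (26.67411994934082, 53.68083953857422), 3.814074993133545)
white ((221.34518432617188, 260.1675109863281), (19.521692276000977, 37.76093673706055), 4.085616588592529)
bench -0.0005393281429405539
[[  -2    2    0   -5    2   -3   37   33   -3   -1    4   -1   -1   -6]
 [  -5   -2   -1   -3   -1   -4   33   -2    3    0    5   -1   -4    0]
 [  -2    0   -6   -1   44   45   48    1    5    2    0   -2   36   -1]
 [  -3    0   -6   -1   43   50   38   49   43   -4    0    0   38    0]
 [1330    4   -1   16   44   48   48   46   47   41   47   42   37   -1]
 [   4   -5   -3   56   55   56   48   42   46   46   49   46   43   47]
 [   1    1    2   55   60   56   55   50   61   41   45   48   47   50]
 [   3    3   27   56   46   47   57   54   62   59   55   47   50   -2]
 [   1   -4   55   58   50   47   44   48   51   62   60   54   57   -2]
 [  -1   -4   53   51   46   48   48   48   47   46   49   56   60    0]
 [  -2   34   53   47   52   46   47   44   45   41   48   53    4   -3]
 [  -5   57   53 1330   47   42   47   48   47   49   52   54   -3    1]
 [   7   43   47   51   52   49   51   52   51   49   54   56   -6    1]
 [  38   51   48   54   45   50   48   45   44   47   56    3    4    5]
 [   5   27   48   42   43   46   48   52   45   52   50   -3   -4   -2]
 [  -4    3   -3   10   31   47   52   50   54   48   51    3    0   -2]
 [   1   -3    4    1    3   -1   12   30   46   47    2    2   -3   -4]
 [  -3    1    0    0    9    2    3   -4    1    1   -5    2   -2    1]]
```

View pics/c0.png

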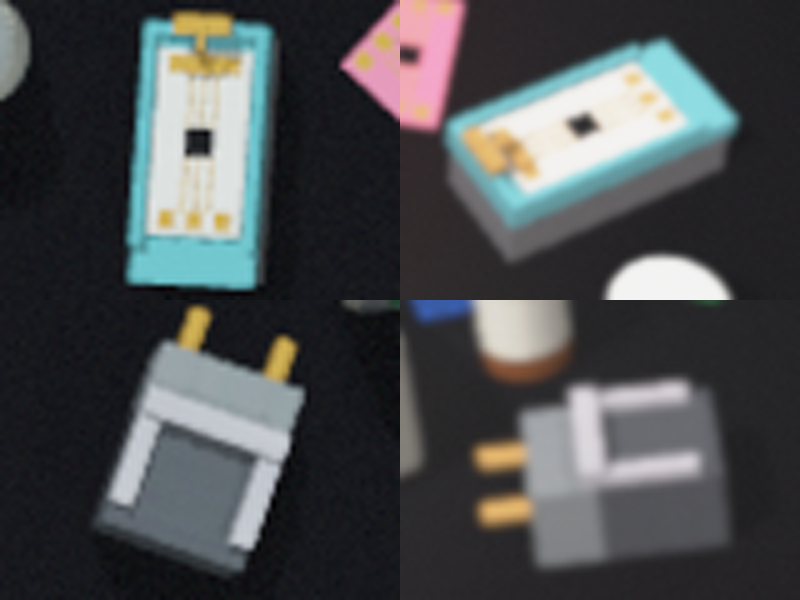

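```bash
cat > m.py <<'E'
from h import *
def up(im,x,y,w,h,k=8): return cv2.resize(im[y:y+h,x:x+w],None,fx=k,fy=k,interpolation=cv2.INTER_CUBIC)
def pts(mask,x,y,k=8):
    cs,_=cv2.findContours(mask.astype(np.uint8),cv2.RETR_EXTERNAL,cv2.CHAIN_APPROX_NONE);c=max(cs,key=cv2.contourArea)[:,0].astype(float)
    return (c+.5)/k-.5+[x,y]
def rect(P):
    r=cv2.minAreaRect((P[:,:2]*1000).astype(np.float32));b=cv2.boxPoints(r);return np.round(r[0],1),np.round(r[1],1),round(r[2],2),b.round(1).tolist()
if __name__=='__main__':
  for n,win,nw in(('top',(195,228,55,70),(375,195,60,70)),('scene',(350,284,100,75),(230,180,70,60))):
    im=cv2.imread(f'pics/{n}0.png');x,y,w,h=win;a=up(im,*win);hs=cv2.cvtColor(a,cv2.COLOR_BGR2HSV)
    wh=(a[...,2]>(150 if n=='top' else 170))&(hs[...,1]<80)
    print(n,'plate',*rect(ray(n,pts(wh,x,y),.0435)))
    te=(hs[...,0]>80)&(hs[...,0]<100)&(hs[...,1]>80)&(hs[...,2]>110)
    print(n,'teal',*rect(ray(n,pts(te,x,y),.045)))
    x,y,w,h=nw;a=up(im,*nw);hs=cv2.cvtColor(a,cv2.COLOR_BGR2HSV)
    al=(hs[...,2]>168)&(hs[...,1]<50)
    print(n,'alu',*rect(ray(n,pts(al,x,y),.054)))
    cs,_=cv2.findContours(al.astype(np.uint8),cv2.RETR_EXTERNAL,cv2.CHAIN_APPROX_NONE);c=max(cs,key=cv2.contourArea)
    ap=cv2.approxPolyDP(c,8,True)[:,0]; pp=(ap+.5)/8-.5+[x,y]
    print(np.c_[pp,ray(n,pp,.054)[:,:2]*1000].round(1).tolist())
E
python3 m.py
```

```text
top plate [577.4 237.9] [ 52.7 102.3] 86.24 [[524.5999755859375, 214.89999389648438], [626.7000122070312, 208.1999969482422], [630.0999755859375, 260.79998779296875], [528.0, 267.5]]
top teal [571.5 237.9] [ 70.7 142.8] 86.53 [[498.1000061035156, 207.0], [640.5999755859375, 198.39999389648438], [644.9000244140625, 268.8999938964844], [502.3999938964844, 277.5]]
top alu [ 643.4 -253. ] [80.8 69.5] 69.07 [[596.5, -278.29998779296875], [661.5, -303.1000061035156], [690.2999877929688, -227.60000610351562], [625.4000244140625, -202.8000030517578]]
[[393.8, 216.3, 686.9, -227.3], [386.1, 239.1, 625.8, -204.5], [389.2, 240.2, 622.6, -212.8], [390.9, 237.8, 628.9, -217.7], [395.2, 224.9, 663.5, -230.2], [393.2, 222.3, 670.7, -225.1], [416.2, 230.7, 647.0, -285.9], [409.7, 247.6, 602.0, -266.9], [413.8, 248.8, 598.4, -277.7], [418.9, 234.6, 636.5, -292.8], [418.1, 231.9, 643.6, -290.8], [420.9, 229.6, 649.9, -298.7], [420.6, 225.2, 661.7, -298.2]]
scene plate [580.9 239.4] [ 55.3 115. ] 86.08 [[521.7000122070312, 215.6999969482422], [636.4000244140625, 207.89999389648438], [640.0999755859375, 263.1000061035156], [525.4000244140625, 270.8999938964844]]
scene teal [574.5 241.9] [ 79.4 147.6] 85.54 [[497.8999938964844, 208.10000610351562], [645.0, 196.60000610351562], [651.2000122070312, 275.79998779296875], [504.1000061035156, 287.20001220703125]]
scene alu [ 641.5 -252. ] [90.3 67.8] 68.66 [[593.5, -281.70001220703125], [656.7000122070312, -306.3999938964844], [689.5, -222.1999969482422], [626.4000244140625, -197.60000610351562]]
[[276.6, 197.2, 598.0, -271.8], [254.3, 197.8, 651.8, -302.4], [252.8, 203.3, 666.4, -280.6], [255.3, 215.7, 684.6, -225.3], [278.4, 213.7, 628.6, -200.4], [278.1, 210.2, 622.2, -215.0], [261.3, 212.7, 665.3, -228.9], [259.4, 205.7, 655.8, -260.6], [260.2, 200.9, 644.4, -279.9], [275.4, 199.8, 606.4, -262.1]]
```

```bash
cat >> h.py <<'E'
def go(x,y,z,yaw,off):
    """mm/deg; point `off` mm ahead of TCP to x,y,z; yaw = stand-like x' direction (tool x = -x')."""
    s=env.state();R=np.array(s['orientation']);p=np.array(s['tcp_pos'])*1000
    c,si=np.cos(np.radians(yaw)),np.sin(np.radians(yaw))
    G=np.array([[-c,-si,0],[-si,c,0],[0,0,-1.]]);rv=cv2.Rodrigues(R.T@G)[0][:,0]
    t=np.array([x,y,z+off])-p
    print('t',round(s['t'],2),'rot',rv.round(4),'then trans(new axes)',(G.T@t).round(1),'tip',(p+R[:,2]*off).round(1),'F',np.round(s['contact_force'],1),'w',round(s['gripper_width']*1000,1))
E
python3 - <<'E'
from h import *
C=cloud('top',np.load('topd.npy'));D=np.load('topd.npy')
def med(cx,cy,hx,hy,yaw):
    a=np.radians(yaw);u=np.array([np.cos(a),np.sin(a)]);v=np.array([-u[1],u[0]]);d=C[...,:2]*1000-[cx,cy]
    m=(abs(d@u)<hx)&(abs(d@v)<hy)&(D>0)&(D<2);z=C[m][:,2]*1000;z=z[(z>30)&(z<75)];print(len(z),np.median(z).round(2),z.mean().round(2))
med(577.4,237.9,40,18,-3.6);med(501.6+12,242.3,8,25,-3.6);med(610.6+.934*20,-240.4-.358*20,22,18,-21)
# press start: plate local +6
a=np.radians(-3.6);go(577.4+6*np.cos(a),237.9+6*np.sin(a),75,-3.6,72.6)
E
```

```text
391 43.34 43.4
112 40.08 40.34
216 48.22 48.28
t 0.1 rot [-0.0021 -0.0003 -0.186 ] then trans(new axes) [-451.9 -339.9  155.1] tip [153.7 605.  230.1] F [ 0.4 -1.1 -0.2] w 85.3
```

{"op": "servo_tool", "data": {"fingers": 0, "increments": [{"translation": [0,0,0],"delta_rot": [-0.002,0,-0.093]},{"translation": [0,0,0],"delta_rot": [0,0,-0.093]},{"translation": [-35,-26,0]},{"translation": [-35,-26,0]},{"translation": [-35,-26,0]},{"translation": [-35,-26,0]},{"translation": [-35,-26,0]},{"translation": [-35,-26,0]}]}}

```text
schema error: expected keys translation, delta_rot
```

{"op": "servo_tool", "data": {"increments": [{"translation": [-35,-26,0]},{"translation": [-35,-26,0]},{"translation": [-35,-26,0]},{"translation": [-35,-26,10]},{"translation": [-35,-26,20]},{"translation": [-30,-26,30]},{"translation": [-32,-28,30]},{"translation": [0,0,30]}]}}

```text
schema error: expected keys translation, delta_rot
```

Run:
```python
from h import *
a=np.radians(-3.6);go(577.4+6*np.cos(a),237.9+6*np.sin(a),43.3,-3.6,72.6)
```

```text
t 0.1 rot [-0.0021 -0.0003 -0.186 ] then trans(new axes) [-451.9 -339.9  186.8] tip [153.7 605.  230.1] F [ 0.4 -1.1 -0.2] w 85.3
```

{"op": "servo_tool", "data": {"fingers": 0, "increments": [{"translation": [0,0,0],"delta_rot": [-0.002,0,-0.093]},{"translation": [0,0,0],"delta_rot": [0,0,-0.093]},{"translation": [-35,-26,0],"delta_rot": [0,0,0]},{"translation": [-35,-26,0],"delta_rot": [0,0,0]},{"translation": [-35,-26,0],"delta_rot": [0,0,0]},{"translation": [-35,-26,0],"delta_rot": [0,0,0]},{"translation": [-35,-26,0],"delta_rot": [0,0,0]},{"translation": [-35,-26,0],"delta_rot": [0,0,0]}]}}

```text
t: 0.9
tcp_pos: [0.3546, 0.4354, 0.3032]
orientation: [[-0.998, 0.063, -0.0], [0.063, 0.998, 0.001], [0.0, 0.001, -1.0]]
contact_force: [0.2, 1.6, 0.2]
gripper_width: 0.0004
grip_force: 0.0
```

{"op": "servo_tool", "data": {"increments": [{"translation": [-35,-26,0],"delta_rot": [0,0,0]},{"translation": [-35,-26,0],"delta_rot": [0,0,0]},{"translation": [-35,-26,0],"delta_rot": [0,0,0]},{"translation": [-35,-26,10],"delta_rot": [0,0,0]},{"translation": [-35,-26,20],"delta_rot": [0,0,0]},{"translation": [-30,-26,30],"delta_rot": [0,0,0]},{"translation": [-32,-28,30],"delta_rot": [0,0,0]},{"translation": [0,0,30],"delta_rot": [0,0,0]}]}}

```text
t: 1.7
tcp_pos: [0.5812, 0.236, 0.1836]
orientation: [[-0.998, 0.067, 0.004], [0.067, 0.998, 0.001], [-0.004, 0.001, -1.0]]
contact_force: [0.8, 1.9, -0.2]
gripper_width: 0.0001
grip_force: 0.0
```

Run:
```python
from h import *
a=np.radians(-3.6);go(577.4+6*np.cos(a),237.9+6*np.sin(a),43.3,-3.6,72.6)
```

```text
t 1.7 rot [ 0.0013  0.0037 -0.0045] then trans(new axes) [-2.1  1.6 67.7] tip [581.5 236.1 111. ] F [ 0.8  1.9 -0.2] w 0.1
```

{"op": "servo_tool", "data": {"increments": [{"translation": [-1,1,20],"delta_rot": [0,0,0]},{"translation": [0,0,20],"delta_rot": [0,0,0]},{"translation": [0,0,14],"delta_rot": [0,0,0]},{"translation": [0,0,0],"delta_rot": [0,0,0]},{"translation": [0,0,0],"delta_rot": [0,0,0]},{"translation": [0,0,0],"delta_rot": [0,0,0]}]}}

```text
t: 2.3
tcp_pos: [0.5795, 0.2413, 0.1319]
orientation: [[-0.998, 0.062, 0.003], [0.062, 0.998, 0.003], [-0.003, 0.003, -1.0]]
contact_force: [0.7, 0.9, -0.7]
gripper_width: 0.0001
grip_force: 0.0
```

Run:
```python
from h import *
a=np.radians(-3.6);go(577.4+6*np.cos(a),237.9+6*np.sin(a),43.3,-3.6,72.6)
```

```text
t 2.3 rot [0.0029 0.0026 0.0004] then trans(new axes) [-4.1 -3.5 16. ] tip [579.8 241.5  59.3] F [ 0.7  0.9 -0.7] w 0.1
```

{"op": "servo_tool", "data": {"increments": [{"translation": [-4,-3.5,5],"delta_rot": [0,0,0]},{"translation": [0,0,5],"delta_rot": [0,0,0]},{"translation": [0,0,2],"delta_rot": [0,0,0]},{"translation": [0,0,0],"delta_rot": [0,0,0]},{"translation": [0,0,0],"delta_rot": [0,0,0]}]}}

```text
t: 2.8
tcp_pos: [0.5823, 0.2371, 0.1184]
orientation: [[-0.998, 0.063, 0.0], [0.063, 0.998, 0.002], [-0.0, 0.002, -1.0]]
contact_force: [-0.2, 0.4, 0.5]
gripper_width: 0.0001
grip_force: 0.0
```

{"op": "servo_tool", "data": {"increments": [{"translation": [0,0,1],"delta_rot": [0,0,0]},{"translation": [0,0,1],"delta_rot": [0,0,0]},{"translation": [0,0,0],"delta_rot": [0,0,0]}]}}

```text
t: 3.1
tcp_pos: [0.5823, 0.2371, 0.1164]
orientation: [[-0.998, 0.063, 0.0], [0.063, 0.998, 0.002], [-0.0, 0.002, -1.0]]
contact_force: [0.3, 0.3, 0.3]
gripper_width: 0.0003
grip_force: 0.0
```

{"op": "servo_tool", "data": {"increments": [{"translation": [0,0,0.5],"delta_rot": [0,0,0]},{"translation": [0,0,0],"delta_rot": [0,0,0]}]}}

```text
t: 3.3
tcp_pos: [0.5825, 0.2372, 0.1163]
orientation: [[-0.998, 0.063, 0.001], [0.063, 0.998, 0.002], [-0.0, 0.002, -1.0]]
contact_force: [-0.6, -0.5, 2.5]
gripper_width: -0.0002
grip_force: 0.8
```

{"op": "servo_tool", "data": {"increments": [{"translation": [0,0,0.5],"delta_rot": [0,0,0]},{"translation": [0,0,0],"delta_rot": [0,0,0]}]}}

```text
t: 3.5
tcp_pos: [0.5826, 0.2372, 0.1161]
orientation: [[-0.998, 0.063, 0.001], [0.063, 0.998, 0.002], [-0.0, 0.002, -1.0]]
contact_force: [-1.4, -1.1, 4.5]
gripper_width: 0.0001
grip_force: 2.2
```

{"op": "servo_tool", "data": {"increments": [{"translation": [0,0,0.5],"delta_rot": [0,0,0]},{"translation": [0,0,0.5],"delta_rot": [0,0,0]},{"translation": [0,0,0],"delta_rot": [0,0,0]}]}}

```text
t: 3.8
tcp_pos: [0.5831, 0.2374, 0.1158]
orientation: [[-0.998, 0.063, 0.002], [0.063, 0.998, 0.002], [-0.002, 0.003, -1.0]]
contact_force: [-1.2, -1.4, 7.8]
gripper_width: 0.0002
grip_force: 3.7
```

{"op": "servo_tool", "data": {"increments": [{"translation": [1,0,0.3],"delta_rot": [0,0,0]},{"translation": [1,0,0],"delta_rot": [0,0,0]},{"translation": [2,0,0],"delta_rot": [0,0,0]},{"translation": [2,0,0],"delta_rot": [0,0,0]},{"translation": [2,0,0],"delta_rot": [0,0,0]}]}}

```text
t: 4.3
tcp_pos: [0.577, 0.2382, 0.116]
orientation: [[-0.998, 0.063, 0.007], [0.063, 0.998, 0.004], [-0.007, 0.004, -1.0]]
contact_force: [1.8, -0.5, 5.6]
gripper_width: 0.0003
grip_force: 2.7
```

Run:
```python
from h import *
p,d=env.capture('top');cv2.imwrite('pics/top1.png',p);q,d=env.capture('scene');cv2.imwrite('pics/scene1.png',q)
r=lambda im,x,y,w,h:cv2.resize(im[y:y+h,x:x+w],(400,300),interpolation=cv2.INTER_CUBIC)
cv2.imwrite('pics/c1.png',np.hstack([r(p,182,232,80,60),r(q,350,284,100,75)]))
go(583.4,237.5,43.3,-3.6,72.6)
```

```text
t 4.4 rot [0.004  0.006  0.0001] then trans(new axes) [-6.8 -0.3  0.1] tip [577.1 238.5  43.4] F [0.6 0.4 5.6] w 0.0
```

View pics/c1.png

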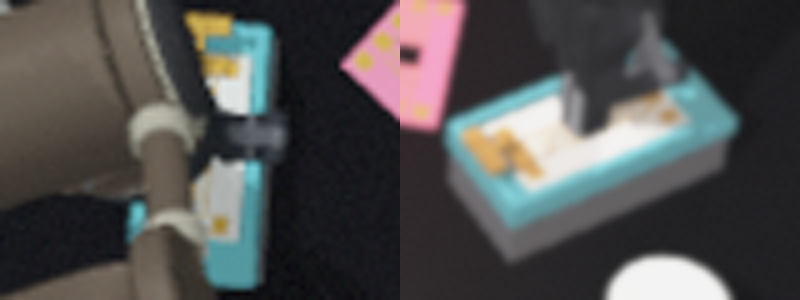

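The fingertips are on the plate, but it has moved only about 2 mm: the front pad went from row 222 to 226 in the crop. I'll press somewhat harder.

{"op": "servo_tool", "data": {"increments": [{"translation": [0,0,0.5],"delta_rot": [0,0,0]},{"translation": [0,0,0.5],"delta_rot": [0,0,0]},{"translation": [0,0,0],"delta_rot": [0,0,0]}]}}

```text
t: 4.7
tcp_pos: [0.5768, 0.2382, 0.1157]
orientation: [[-0.998, 0.063, 0.006], [0.063, 0.998, 0.003], [-0.006, 0.004, -1.0]]
contact_force: [0.0, -0.0, 9.9]
gripper_width: -0.0002
grip_force: 4.7
```

{"op": "servo_tool", "data": {"increments": [{"translation": [2,0,0],"delta_rot": [0,0,0]},{"translation": [2,0,0],"delta_rot": [0,0,0]},{"translation": [2,0,0],"delta_rot": [0,0,0]}]}}

```text
t: 5.0
tcp_pos: [0.5718, 0.2388, 0.1158]
orientation: [[-0.998, 0.063, 0.009], [0.063, 0.998, 0.004], [-0.009, 0.005, -1.0]]
contact_force: [2.3, -1.1, 7.0]
gripper_width: 0.0
grip_force: 3.7
```

```bash
cat > edge.py <<'E'
from m import *
import sys
# near edge of plate & white extent, in stand coords relative to the stand edge, from scene view
p,_=env.capture('scene');a=up(p,350,284,110,80);hs=cv2.cvtColor(a,cv2.COLOR_BGR2HSV)
q=cv2.imread('pics/scene0.png')
def front(im):
    a=up(im,350,284,110,80);hs=cv2.cvtColor(a,cv2.COLOR_BGR2HSV);wh=((a[...,2]>165)&(hs[...,1]<80)).astype(np.uint8)
    v,u=np.nonzero(wh);P=ray('scene',np.c_[(u+.5)/8-.5+350,(v+.5)/8-.5+284],.0435)[:,:2]*1000
    t=np.radians(-3.6);d=P-[501.6,242.3];s=d@[np.cos(t),np.sin(t)];w=d@[-np.sin(t),np.cos(t)]
    m=abs(w)<28;out=[]
    for lo in range(-22,23,4):
        k=m&(abs(w-lo)<2)&(s>-60)&(s<60);out.append(s[k].min() if k.any() else np.nan)
    return np.round(out,1)
a0,a1=front(q),front(p);print(a0);print(a1);print('moved',np.nanmedian(a0-a1))
go(583.4,237.5,43.3,-3.6,72.6)
E
python3 edge.py
```

```text
[22.6 22.4 22.2 22.  21.7 21.8 21.7 21.6 21.9 22.2 22.2 22.1]
[ nan  nan  nan  nan  nan  nan 18.5 18.2 18.5 19.  19.  19. ]
moved 3.1999999999999993
t 5.05 rot [0.0048 0.0081 0.0002] then trans(new axes) [-12.   -0.6  -0.1] tip [572.1 239.1  43.2] F [1.  0.6 7.8] w 0.2
```

{"op": "servo_tool", "data": {"increments": [{"translation": [0,0,0.6],"delta_rot": [0,0,0]},{"translation": [0.5,0,0.2],"delta_rot": [0,0,0]},{"translation": [1.5,0,0.1],"delta_rot": [0,0,0]},{"translation": [2,0,0.1],"delta_rot": [0,0,0]},{"translation": [2,0,0.1],"delta_rot": [0,0,0]}]}}

```text
t: 5.55
tcp_pos: [0.5667, 0.2394, 0.1156]
orientation: [[-0.998, 0.063, 0.011], [0.063, 0.998, 0.005], [-0.011, 0.006, -1.0]]
contact_force: [2.7, -0.6, 10.2]
gripper_width: -0.0
grip_force: 5.1
```

```bash
python3 edge.py
```

```text
[22.6 22.4 22.2 22.  21.7 21.8 21.7 21.6 21.9 22.2 22.2 22.1]
[ nan  nan  nan  nan  nan  nan 13.  12.9 13.6 13.9 14.6 15.1]
moved 8.299999999999999
t 5.6 rot [0.0055 0.0102 0.0001] then trans(new axes) [-17.1  -0.9  -0.3] tip [567.2 239.8  43. ] F [ 1.  -0.  10.1] w 0.1
```

{"op": "servo_tool", "data": {"increments": [{"translation": [2,0,0.1],"delta_rot": [0,0,0]},{"translation": [2,0,0],"delta_rot": [0,0,0]},{"translation": [2,0,0.1],"delta_rot": [0,0,0]},{"translation": [2,0,0],"delta_rot": [0,0,0]}]}}

```text
t: 6.0
tcp_pos: [0.5587, 0.2401, 0.1158]
orientation: [[-0.998, 0.063, 0.011], [0.063, 0.998, 0.005], [-0.011, 0.006, -1.0]]
contact_force: [2.3, -0.5, 11.4]
gripper_width: 0.0001
grip_force: 5.9
```

{"op": "servo_tool", "data": {"increments": [{"translation": [2,0,0.1],"delta_rot": [0,0,0]},{"translation": [2,0,0],"delta_rot": [0,0,0]},{"translation": [2,0,0.1],"delta_rot": [0,0,0]},{"translation": [2,0,0],"delta_rot": [0,0,0]}]}}

```text
t: 6.4
tcp_pos: [0.551, 0.2407, 0.1157]
orientation: [[-0.998, 0.063, 0.011], [0.063, 0.998, 0.005], [-0.011, 0.006, -1.0]]
contact_force: [2.2, -0.8, 12.2]
gripper_width: 0.0
grip_force: 6.2
```

```bash
python3 edge.py
```

```text
[22.6 22.4 22.2 22.  21.7 21.8 21.7 21.6 21.9 22.2 22.2 22.1]
[48.1 47.9 48.9 51.1 54.2 56.3 -0.7 -1.7 -0.9 -0.5 -0.2 -0.9]
moved -1.5500000000000007
t 6.45 rot [0.006  0.0105 0.0001] then trans(new axes) [-32.9  -1.2  -0.2] tip [551.4 241.1  43.1] F [ 1.3 -0.6 11.4] w -0.4
```

{"op": "servo_tool", "data": {"increments": [{"translation": [0,0,-0.6],"delta_rot": [0,0,0]},{"translation": [2,0,0],"delta_rot": [0,0,0]},{"translation": [2,0,0],"delta_rot": [0,0,0]},{"translation": [2,0,0],"delta_rot": [0,0,0]}]}}

```text
t: 6.85
tcp_pos: [0.5445, 0.241, 0.1158]
orientation: [[-0.998, 0.063, 0.01], [0.063, 0.998, 0.005], [-0.01, 0.006, -1.0]]
contact_force: [0.7, -0.3, 11.4]
gripper_width: 0.0001
grip_force: 5.6
```

{"op": "servo_tool", "data": {"increments": [{"translation": [2,0,0],"delta_rot": [0,0,0]},{"translation": [2,0,0],"delta_rot": [0,0,0]},{"translation": [2,0,0],"delta_rot": [0,0,0]},{"translation": [2,0,0],"delta_rot": [0,0,0]}]}}

```text
t: 7.25
tcp_pos: [0.5366, 0.2415, 0.1158]
orientation: [[-0.998, 0.063, 0.01], [0.063, 0.998, 0.005], [-0.01, 0.006, -1.0]]
contact_force: [1.3, -0.4, 12.0]
gripper_width: 0.0006
grip_force: 5.7
```

```bash
python3 edge.py
```

```text
[22.6 22.4 22.2 22.  21.7 21.8 21.7 21.6 21.9 22.2 22.2 22.1]
[ 33.1  33.   34.4  36.9  39.6  42.1  -2.4 -14.7 -15.3 -15.3 -15.3 -15.5]
moved 6.799999999999999
t 7.3 rot [0.0057 0.0093 0.0001] then trans(new axes) [-47.4  -1.   -0.2] tip [536.9 241.9  43.1] F [ 1.4  0.8 11.8] w -0.3
```

{"op": "servo_tool", "data": {"increments": [{"translation": [0,0,-0.7],"delta_rot": [0,0,0]},{"translation": [2,0,-0.1],"delta_rot": [0,0,0]},{"translation": [2,0,-0.1],"delta_rot": [0,0,0]},{"translation": [2,0,0],"delta_rot": [0,0,0]},{"translation": [2,0,-0.1],"delta_rot": [0,0,0]}]}}

```text
t: 7.8
tcp_pos: [0.5278, 0.2418, 0.116]
orientation: [[-0.998, 0.063, 0.008], [0.063, 0.998, 0.005], [-0.008, 0.005, -1.0]]
contact_force: [1.0, -0.6, 9.4]
gripper_width: -0.0001
grip_force: 4.5
```

{"op": "servo_tool", "data": {"increments": [{"translation": [2,0,-0.1],"delta_rot": [0,0,0]},{"translation": [2,0,0],"delta_rot": [0,0,0]},{"translation": [2,0,-0.1],"delta_rot": [0,0,0]},{"translation": [1,0,0],"delta_rot": [0,0,0]}]}}

```text
t: 8.2
tcp_pos: [0.5205, 0.2422, 0.116]
orientation: [[-0.998, 0.063, 0.008], [0.063, 0.998, 0.004], [-0.008, 0.005, -1.0]]
contact_force: [1.3, -0.1, 8.8]
gripper_width: -0.0003
grip_force: 4.4
```

```bash
python3 edge.py
```

```text
[22.6 22.4 22.2 22.  21.7 21.8 21.7 21.6 21.9 22.2 22.2 22.1]
[ 16.8  16.9  18.   20.5  23.6  25.4 -20.7 -32.  -32.3 -32.1 -31.8 -32.1]
moved 24.1
t 8.25 rot [0.0049 0.0073 0.0002] then trans(new axes) [-63.2  -0.7   0.1] tip [521.  242.5  43.4] F [-0.  -0.3  9.1] w -0.4
```

{"op": "servo_tool", "data": {"increments": [{"translation": [2,0,0],"delta_rot": [0,0,0]},{"translation": [0,0,-1],"delta_rot": [0,0,0]},{"translation": [0,0,-2],"delta_rot": [0,0,0]},{"translation": [0,0,-15],"delta_rot": [0,0,0]},{"translation": [0,0,-30],"delta_rot": [0,0,0]},{"translation": [0,0,-30],"delta_rot": [0,0,0]},{"translation": [30,0,-30],"delta_rot": [0,0,0]},{"translation": [40,0,0],"delta_rot": [0,0,0]}]}}

```text
t: 9.05
tcp_pos: [0.4493, 0.2468, 0.2269]
orientation: [[-0.998, 0.064, 0.011], [0.064, 0.998, 0.007], [-0.011, 0.007, -1.0]]
contact_force: [1.0, 0.1, 0.3]
gripper_width: -0.0003
grip_force: 0.0
```

{"op": "servo_tool", "data": {"fingers": 1, "increments": [{"translation": [40,-25,0],"delta_rot": [0,0,0]},{"translation": [0,-45,0],"delta_rot": [0,0,0]},{"translation": [0,-45,0],"delta_rot": [0,0,0]},{"translation": [0,-45,0],"delta_rot": [0,0,0]},{"translation": [0,0,0],"delta_rot": [0,0,0]}]}}

```text
t: 9.55
tcp_pos: [0.3946, 0.0845, 0.2212]
orientation: [[-0.998, 0.068, -0.001], [0.068, 0.998, 0.0], [0.001, 0.0, -1.0]]
contact_force: [-1.0, 0.2, -0.9]
gripper_width: 0.0723
grip_force: 0.0
```

Run:
```python
from m import *
p,_=env.capture('top');q,_=env.capture('scene');cv2.imwrite('pics/top2.png',p);cv2.imwrite('pics/scene2.png',q)
r=lambda im,x,y,w,h:cv2.resize(im[y:y+h,x:x+w],(400,300),interpolation=cv2.INTER_CUBIC)
cv2.imwrite('pics/c2.png',np.hstack([r(p,182,242,80,60),r(q,350,284,100,75)]))
for n,im,win,th in(('top',p,(195,228,55,85),150),('scene',q,(350,284,110,75),170)):
    a=up(im,*win);hs=cv2.cvtColor(a,cv2.COLOR_BGR2HSV);wh=(a[...,2]>th)&(hs[...,1]<80)
    print(n,*rect(ray(n,pts(wh,*win[:2]),.0436)))
go(583.4,237.5,43.3,-3.6,72.6)
```

```text
top [516.1 242.3] [ 52.7 101.6] 85.53 [[463.3999938964844, 220.0], [564.7999877929688, 212.10000610351562], [568.9000244140625, 264.70001220703125], [467.5, 272.6000061035156]]
scene [515.6 244.6] [ 55.6 104.8] 85.26 [[461.1000061035156, 221.1999969482422], [565.5999755859375, 212.60000610351562], [570.2000122070312, 268.0], [465.70001220703125, 276.6000061035156]]
t 9.65 rot [ 0.0026  0.0007 -0.0032] then trans(new axes) [-178.   161.4  105.6] tip [395.7  87.8 148.9] F [0.5 0.1 0.3] w 84.7
```

View pics/c2.png

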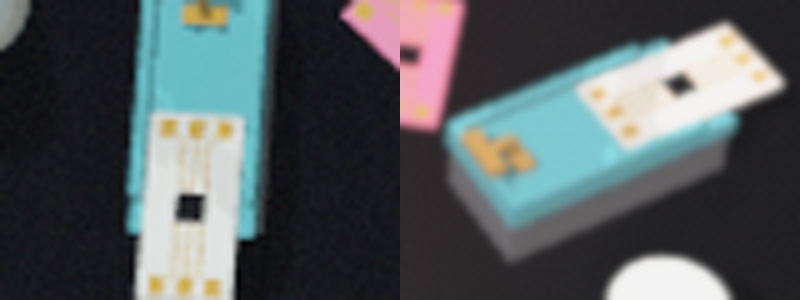

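The plate overhangs by about 35 mm and lies straight, centred at about (516, 242.6) mm with yaw -4.5°. Next I'll grasp it.

Run:
```python
from h import *
go(483.1,245.2,39,-4.5,54)
```

```text
t 9.65 rot [0.0026 0.0007 0.0125] then trans(new axes) [-74.8 164.  128.5] tip [395.7  87.7 167.5] F [0.5 0.1 0.3] w 84.7
```

{"op": "servo_tool", "data": {"increments": [{"translation": [0,0,0],"delta_rot": [0.003,0.001,0.012]},{"translation": [-18,41,0],"delta_rot": [0,0,0]},{"translation": [-19,41,0],"delta_rot": [0,0,0]},{"translation": [-19,41,10],"delta_rot": [0,0,0]},{"translation": [-19,41,20],"delta_rot": [0,0,0]},{"translation": [0,0,20],"delta_rot": [0,0,0]},{"translation": [0,0,0],"delta_rot": [0,0,0]},{"translation": [0,0,0],"delta_rot": [0,0,0]}]}}

```text
t: 10.45
tcp_pos: [0.4814, 0.2471, 0.1701]
orientation: [[-0.997, 0.073, -0.003], [0.073, 0.997, -0.002], [0.003, -0.002, -1.0]]
contact_force: [-0.2, 0.0, 0.3]
gripper_width: 0.0855
grip_force: 0.0
```

Run:
```python
from h import *
go(483.1,245.2,39,-4.5,54)
```

```text
t 10.45 rot [-0.0024 -0.0033  0.0059] then trans(new axes) [-1.8 -1.8 77.1] tip [481.2 247.  116.1] F [-0.2  0.   0.3] w 85.5
```

{"op": "servo_tool", "data": {"increments": [{"translation": [-1.8,-1.8,20],"delta_rot": [-0.002,-0.003,0.005]},{"translation": [0,0,20],"delta_rot": [0,0,0]},{"translation": [0,0,20],"delta_rot": [0,0,0]},{"translation": [0,0,12],"delta_rot": [0,0,0]},{"translation": [0,0,5],"delta_rot": [0,0,0]},{"translation": [0,0,0],"delta_rot": [0,0,0]},{"translation": [0,0,0],"delta_rot": [0,0,0]},{"translation": [0,0,0],"delta_rot": [0,0,0]}]}}

```text
t: 11.25
tcp_pos: [0.4853, 0.2446, 0.095]
orientation: [[-0.997, 0.08, 0.004], [0.08, 0.997, 0.002], [-0.004, 0.002, -1.0]]
contact_force: [-0.7, -0.1, -0.2]
gripper_width: 0.0853
grip_force: 0.0
```

Run:
```python
from h import *
go(483.1,245.2,39,-4.5,54)
```

```text
t 11.25 rot [ 0.0019  0.0042 -0.0013] then trans(new axes) [2.2 0.4 2. ] tip [485.5 244.7  41. ] F [-0.7 -0.1 -0.2] w 85.3
```

{"op": "servo_tool", "data": {"increments": [{"translation": [2,0.4,1.5],"delta_rot": [0.002,0.004,-0.001]},{"translation": [0,0,0],"delta_rot": [0,0,0]},{"translation": [0,0,0],"delta_rot": [0,0,0]}]}}

```text
t: 11.55
tcp_pos: [0.4825, 0.2449, 0.0925]
orientation: [[-0.997, 0.079, -0.002], [0.079, 0.997, -0.001], [0.002, -0.001, -1.0]]
contact_force: [-0.0, 0.5, -0.5]
gripper_width: 0.0853
grip_force: 0.0
```

{"op": "servo_tool", "data": {"fingers": 0, "grip_force": 22, "increments": [{"translation": [0,0,0],"delta_rot": [0,0,0]},{"translation": [0,0,0],"delta_rot": [0,0,0]},{"translation": [0,0,0],"delta_rot": [0,0,0]},{"translation": [0,0,0],"delta_rot": [0,0,0]},{"translation": [0,0,0],"delta_rot": [0,0,0]},{"translation": [0,0,0],"delta_rot": [0,0,0]}]}}

```text
t: 12.15
tcp_pos: [0.4826, 0.2449, 0.0925]
orientation: [[-0.997, 0.079, -0.002], [0.079, 0.997, -0.001], [0.001, -0.001, -1.0]]
contact_force: [-0.5, -0.4, 2.0]
gripper_width: 0.0492
grip_force: 22.6
```

{"op": "servo_tool", "data": {"increments": [{"translation": [0,0,-2],"delta_rot": [0,0,0]},{"translation": [0,0,-4],"delta_rot": [0,0,0]},{"translation": [0,0,-10],"delta_rot": [0,0,0]},{"translation": [0,0,-20],"delta_rot": [0,0,0]},{"translation": [0,0,-20],"delta_rot": [0,0,0]},{"translation": [0,0,-20],"delta_rot": [0,0,0]},{"translation": [0,0,0],"delta_rot": [0,0,0]},{"translation": [0,0,0],"delta_rot": [0,0,0]}]}}

```text
t: 12.95
tcp_pos: [0.4829, 0.245, 0.1691]
orientation: [[-0.997, 0.079, -0.0], [0.079, 0.997, -0.0], [0.0, -0.0, -1.0]]
contact_force: [-0.5, 0.9, -0.6]
gripper_width: 0.0491
grip_force: 23.0
```

Run:
```python
from h import *
p,_=env.capture('scene');cv2.imwrite('pics/s3.png',cv2.resize(p[220:370,310:510],(800,600),interpolation=cv2.INTER_CUBIC))
u=np.array([np.cos(np.radians(-21)),np.sin(np.radians(-21))]);P=np.array([610.6,-240.4])-u*(33+12)
go(P[0],P[1],39+7.6+30,-21,54)
```

```text
t 13.0 rot [-0.0016 -0.0021  0.2877] then trans(new axes) [-248.7 -406.9   37.5] tip [482.1 244.7 114.1] F [ 0.4  0.1 -1. ] w 49.3
```

View pics/s3.png

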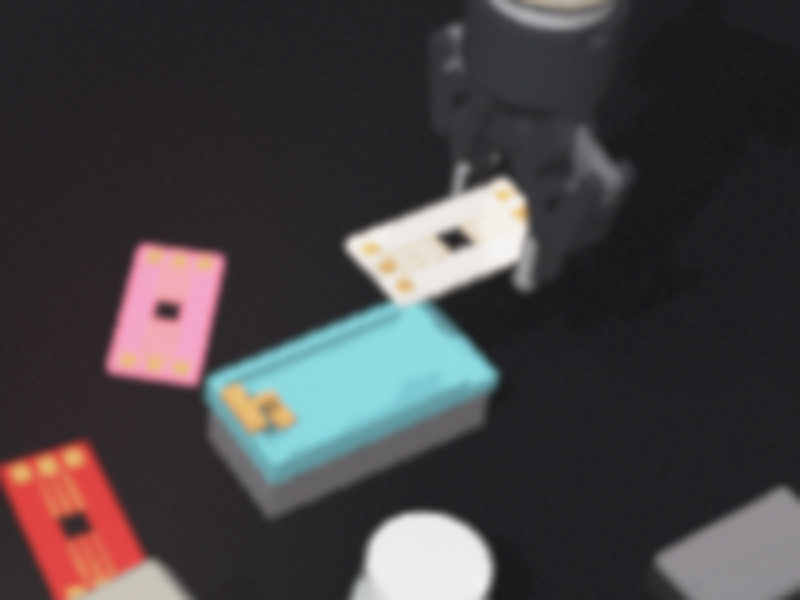

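The plate is held flat and clear of the stand. Now I'll carry it across.

{"op": "servo_tool", "data": {"increments": [{"translation": [-10,-15,0],"delta_rot": [0,0,0]},{"translation": [-15,-25,0],"delta_rot": [0,0,0.04]},{"translation": [-15,-25,0],"delta_rot": [0,0,0.05]},{"translation": [-15,-25,0],"delta_rot": [0,0,0.05]},{"translation": [-15,-25,0],"delta_rot": [0,0,0.05]},{"translation": [-15,-25,0],"delta_rot": [0,0,0.05]},{"translation": [-15,-25,0],"delta_rot": [0,0,0.04]},{"translation": [-15,-25,0],"delta_rot": [0,0,0]}]}}

```text
t: 13.8
tcp_pos: [0.5549, 0.0353, 0.1667]
orientation: [[-0.936, 0.352, -0.005], [0.352, 0.936, -0.001], [0.004, -0.002, -1.0]]
contact_force: [0.5, -0.3, -0.4]
gripper_width: 0.0491
grip_force: 23.0
```

```bash
cat > n.py <<'E'
from h import *
import sys
b,z=float(sys.argv[1]),float(sys.argv[2])
u=np.array([np.cos(np.radians(-21)),np.sin(np.radians(-21))]);P=np.array([610.6,-240.4])-u*(33+b)
go(P[0],P[1],z,-21,54)
E
python3 n.py 12 76
```

```text
t 13.8 rot [-0.0025 -0.0042  0.0071] then trans(new axes) [-105.8 -237.4   36.7] tip [554.6  35.2 112.7] F [ 0.5 -0.3 -0.4] w 49.1
```

{"op": "servo_tool", "data": {"increments": [{"translation": [-13,-29,0],"delta_rot": [-0.002,-0.004,0.007]},{"translation": [-13,-29,0],"delta_rot": [0,0,0]},{"translation": [-13,-29,0],"delta_rot": [0,0,0]},{"translation": [-13,-29,0],"delta_rot": [0,0,0]},{"translation": [-13,-29,0],"delta_rot": [0,0,0]},{"translation": [-13,-29,0],"delta_rot": [0,0,0]},{"translation": [-13,-29,0],"delta_rot": [0,0,0]},{"translation": [-10,-24,0],"delta_rot": [0,0,0]}]}}

```text
t: 14.6
tcp_pos: [0.568, -0.213, 0.1667]
orientation: [[-0.934, 0.358, -0.0], [0.358, 0.934, 0.001], [0.0, 0.001, -1.0]]
contact_force: [0.9, -0.3, -1.1]
gripper_width: 0.0491
grip_force: 23.0
```

{"op": "servo_tool", "data": {"increments": [{"translation": [0,0,0],"delta_rot": [0,0,0]},{"translation": [0,0,0],"delta_rot": [0,0,0]},{"translation": [0,0,0],"delta_rot": [0,0,0]}]}}

```text
t: 14.9
tcp_pos: [0.5682, -0.2104, 0.1674]
orientation: [[-0.934, 0.357, 0.0], [0.357, 0.934, 0.001], [0.0, 0.001, -1.0]]
contact_force: [0.6, -0.2, -0.5]
gripper_width: 0.0496
grip_force: 23.0
```

```bash
python3 n.py 12 76
```

```text
t 14.9 rot [ 0.0011 -0.0002  0.0012] then trans(new axes) [ -5.3 -12.8  37.4] tip [ 568.2 -210.4  113.4] F [ 0.6 -0.2 -0.5] w 49.6
```

{"op": "servo_tool", "data": {"increments": [{"translation": [-2.5,-6,10],"delta_rot": [0,0,0]},{"translation": [-2.5,-6.5,15],"delta_rot": [0,0,0]},{"translation": [0,0,20],"delta_rot": [0,0,0]},{"translation": [0,0,0],"delta_rot": [0,0,0]},{"translation": [0,0,0],"delta_rot": [0,0,0]},{"translation": [0,0,0],"delta_rot": [0,0,0]}]}}

```text
t: 15.5
tcp_pos: [0.5697, -0.2252, 0.1239]
orientation: [[-0.934, 0.357, 0.003], [0.357, 0.934, -0.001], [-0.003, 0.0, -1.0]]
contact_force: [0.6, -0.4, 0.4]
gripper_width: 0.0491
grip_force: 23.1
```

```bash
python3 n.py 12 46.5
python3 - <<'E'
from m import *
p,_=env.capture('top');q,_=env.capture('scene')
r=lambda im,x,y,w,h:cv2.resize(im[y:y+h,x:x+w],(400,300),interpolation=cv2.INTER_CUBIC)
cv2.imwrite('pics/c4.png',np.hstack([r(p,364,200,80,60),r(q,210,165,100,75)]))
zt=env.state()['tcp_pos'][2]-.054+.0051
for n,im,win,th in(('top',p,(364,200,80,60),160),('scene',q,(210,165,100,75),160)):
    a=up(im,*win);hs=cv2.cvtColor(a,cv2.COLOR_BGR2HSV);wh=(a.min(2)>th)&(hs[...,1]<60)
    P=ray(n,pts(wh,*win[:2]),zt);print(n,*rect(P))
E
```

```text
t 15.5 rot [0.0005 0.0034 0.0009] then trans(new axes) [ 1.4  0.5 23.4] tip [ 569.9 -225.3   69.9] F [ 0.6 -0.4  0.4] w 49.1
top [ 663.4 -258. ] [78.9 16.2] 70.0 [[642.2999877929688, -292.29998779296875], [657.5, -297.8999938964844], [684.5, -223.6999969482422], [669.2999877929688, -218.1999969482422]]
scene [ 634.2 -223.3] [101.3 103.4] 69.3 [[567.9000244140625, -252.39999389648438], [664.7000122070312, -289.0], [700.5, -194.1999969482422], [603.7000122070312, -157.60000610351562]]
```

View pics/c4.png

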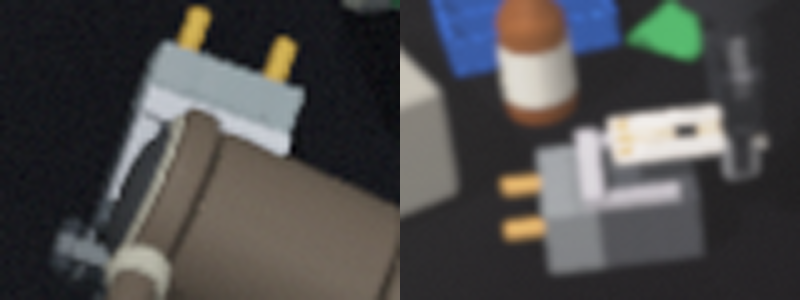

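Run:
```python
from h import *
print(ray('scene',[[262.5,195],[263.5,205.7],[263,200.4]],.075).round(4)*1000)
```

```text
[[ 638.1 -273.7   75. ]
 [ 657.6 -227.    75. ]
 [ 648.1 -249.8   75. ]]
```

Run:
```python
from m import *
p,_=env.capture('scene');cv2.imwrite('pics/s5.png',p);k=8
a=up(p,250,185,50,35,k);g=a[...,0].astype(float)
s=env.state();T=np.array(s['tcp_pos'])*1000;G=T[:2];u=np.array([.934,-.358]);v=np.array([.358,.934])
for c in range(264,287,2):
    col=g[:,int((c-250+.5)*k)];rows=(np.arange(len(col))+.5)/k-.5+185
    cr=[(round(rows[i],2),'+' if col[i+1]>col[i] else '-') for i in range(len(col)-1) if (col[i]-150)*(col[i+1]-150)<0]
    e=[x[0] for x in cr]
    print(c,cr,[(ray('scene',[[c,r]],.075)[0,:2]*1000@v).round(1) for r in e], 'min/max',int(col.min()),int(col.max()))
print('tcp v',G@v,'u',G@u)
```

```text
264 [(np.float64(193.94), '+'), (np.float64(205.81), '-'), (np.float64(211.56), '+'), (np.float64(216.06), '-')] [np.float64(-31.5), np.float64(24.1), np.float64(49.8), np.float64(69.3)] min/max 40 214
266 [(np.float64(193.69), '+'), (np.float64(205.81), '-'), (np.float64(211.31), '+'), (np.float64(215.94), '-')] [np.float64(-31.6), np.float64(25.2), np.float64(49.7), np.float64(69.8)] min/max 41 211
268 [(np.float64(192.94), '+'), (np.float64(205.56), '-'), (np.float64(210.94), '+'), (np.float64(215.56), '-')] [np.float64(-34.1), np.float64(25.1), np.float64(49.1), np.float64(69.2)] min/max 43 230
270 [(np.float64(192.69), '+'), (np.float64(205.06), '-'), (np.float64(210.81), '+'), (np.float64(215.31), '-')] [np.float64(-34.2), np.float64(23.9), np.float64(49.6), np.float64(69.1)] min/max 43 235
272 [(np.float64(192.56), '+'), (np.float64(204.94), '-'), (np.float64(210.56), '+'), (np.float64(215.19), '-')] [np.float64(-33.7), np.float64(24.4), np.float64(49.5), np.float64(69.6)] min/max 42 234
274 [(np.float64(192.31), '+'), (np.float64(204.69), '-'), (np.float64(210.31), '+')] [np.
[... 218 characters left out ...]
t64(214.31), '-')] [np.float64(23.0), np.float64(68.9)] min/max 42 230
280 [(np.float64(191.69), '+'), (np.float64(195.81), '-'), (np.float64(198.69), '+'), (np.float64(203.81), '-')] [np.float64(-33.5), np.float64(-13.7), np.float64(-0.2), np.float64(23.5)] min/max 42 227
282 [(np.float64(191.56), '+'), (np.float64(195.69), '-'), (np.float64(198.44), '+'), (np.float64(203.56), '-')] [np.float64(-33.1), np.float64(-13.2), np.float64(-0.3), np.float64(23.4)] min/max 41 225
284 [(np.float64(203.19), '-')] [np.float64(22.7)] min/max 42 227
286 [(np.float64(190.94), '+'), (np.float64(202.94), '-')] [np.float64(-33.9), np.float64(22.7)] min/max 37 227
tcp v -6.4130661316295425 u 613.0708830220696
```

The plate in hand is centred with the pocket at v of about -6 mm, so I'll lower it.

{"op": "servo_tool", "data": {"increments": [{"translation": [1.4,0.4,8],"delta_rot": [0,0.003,0.001]},{"translation": [0,0,8],"delta_rot": [0,0,0]},{"translation": [0,0,4],"delta_rot": [0,0,0]},{"translation": [0,0,0],"delta_rot": [0,0,0]},{"translation": [0,0,0],"delta_rot": [0,0,0]}]}}

```text
t: 16.15
tcp_pos: [0.568, -0.2242, 0.1032]
orientation: [[-0.933, 0.359, -0.001], [0.359, 0.933, 0.001], [0.001, 0.001, -1.0]]
contact_force: [-0.8, -0.1, -0.3]
gripper_width: 0.0494
grip_force: 23.1
```

{"op": "servo_tool", "data": {"increments": [{"translation": [0,0,1],"delta_rot": [0,0,0]},{"translation": [0,0,0],"delta_rot": [0,0,0]}]}}

```text
t: 16.35
tcp_pos: [0.5683, -0.2243, 0.1028]
orientation: [[-0.933, 0.359, 0.0], [0.359, 0.933, 0.001], [0.0, 0.001, -1.0]]
contact_force: [0.2, -0.5, -0.2]
gripper_width: 0.049
grip_force: 23.1
```

```bash
python3 n.py 12 46
```

```text
t 16.35 rot [ 0.0005 -0.     -0.0003] then trans(new axes) [-0.2  0.1  2.8] tip [ 568.3 -224.3   48.8] F [ 0.2 -0.5 -0.2] w 49.0
```

{"op": "servo_tool", "data": {"increments": [{"translation": [0,0,0.7],"delta_rot": [0,0,0]},{"translation": [0,0,0.7],"delta_rot": [0,0,0]},{"translation": [0,0,0],"delta_rot": [0,0,0]}]}}

```text
t: 16.65
tcp_pos: [0.5681, -0.2242, 0.1012]
orientation: [[-0.933, 0.359, -0.0], [0.359, 0.933, 0.001], [0.0, 0.001, -1.0]]
contact_force: [0.2, -0.0, -0.1]
gripper_width: 0.0492
grip_force: 23.1
```

{"op": "servo_tool", "data": {"increments": [{"translation": [0,0,0.5],"delta_rot": [0,0,0]},{"translation": [0,0,0.5],"delta_rot": [0,0,0]},{"translation": [0,0,0],"delta_rot": [0,0,0]}]}}

```text
t: 16.95
tcp_pos: [0.5683, -0.2243, 0.1003]
orientation: [[-0.934, 0.359, 0.0], [0.359, 0.934, 0.0], [0.0, 0.0, -1.0]]
contact_force: [0.2, -0.1, 0.0]
gripper_width: 0.0494
grip_force: 23.2
```

{"op": "servo_tool", "data": {"increments": [{"translation": [0,0,0.5],"delta_rot": [0,0,0]},{"translation": [0,0,0.3],"delta_rot": [0,0,0]},{"translation": [0,0,0],"delta_rot": [0,0,0]}]}}

```text
t: 17.25
tcp_pos: [0.5685, -0.2244, 0.0998]
orientation: [[-0.933, 0.359, 0.001], [0.359, 0.933, 0.0], [-0.0, 0.0, -1.0]]
contact_force: [-0.3, -1.0, 1.9]
gripper_width: 0.0491
grip_force: 23.3
```

{"op": "servo_tool", "data": {"increments": [{"translation": [0,0,0.4],"delta_rot": [0,0,0]},{"translation": [0,0,0],"delta_rot": [0,0,0]}]}}

```text
t: 17.45
tcp_pos: [0.5686, -0.2244, 0.0994]
orientation: [[-0.933, 0.359, 0.001], [0.359, 0.933, 0.0], [-0.001, 0.001, -1.0]]
contact_force: [1.0, -0.1, 2.8]
gripper_width: 0.049
grip_force: 23.3
```

{"op": "servo_tool", "data": {"increments": [{"translation": [0,0,0.4],"delta_rot": [0,0,0]},{"translation": [0,0,0],"delta_rot": [0,0,0]}]}}

```text
t: 17.65
tcp_pos: [0.5685, -0.2243, 0.0988]
orientation: [[-0.933, 0.359, 0.001], [0.359, 0.933, 0.0], [-0.0, 0.001, -1.0]]
contact_force: [0.2, -0.1, 2.8]
gripper_width: 0.0492
grip_force: 23.3
```

{"op": "servo_tool", "data": {"increments": [{"translation": [0,0,-0.6],"delta_rot": [0,0,0]},{"translation": [-2,0,0],"delta_rot": [0,0,0]},{"translation": [-2,0,0],"delta_rot": [0,0,0]},{"translation": [-2,0,0],"delta_rot": [0,0,0]},{"translation": [-2,0,0],"delta_rot": [0,0,0]}]}}

```text
t: 18.15
tcp_pos: [0.5758, -0.2272, 0.0992]
orientation: [[-0.933, 0.359, -0.0], [0.359, 0.933, 0.001], [0.0, 0.001, -1.0]]
contact_force: [-0.6, 0.0, 2.9]
gripper_width: 0.0492
grip_force: 23.3
```

{"op": "servo_tool", "data": {"increments": [{"translation": [-1,0,0],"delta_rot": [0,0,0]},{"translation": [0,0,0],"delta_rot": [0,0,0]}]}}

```text
t: 18.35
tcp_pos: [0.577, -0.2277, 0.0993]
orientation: [[-0.933, 0.359, 0.001], [0.359, 0.933, 0.0], [-0.0, 0.0, -1.0]]
contact_force: [-0.1, 0.1, 2.0]
gripper_width: 0.0493
grip_force: 23.3
```

```bash
python3 n.py 0 46
```

```text
t 18.35 rot [ 0.0005  0.0004 -0.0003] then trans(new axes) [-3.   0.2 -0.7] tip [ 577.  -227.6   45.3] F [-0.1  0.1  2. ] w 49.3
```

Sliding on in small steps until the stop is felt.

{"op": "servo_tool", "data": {"increments": [{"translation": [-0.7,0,0],"delta_rot": [0,0,0]},{"translation": [-0.7,0,0],"delta_rot": [0,0,0]},{"translation": [0,0,0],"delta_rot": [0,0,0]}]}}

```text
t: 18.65
tcp_pos: [0.578, -0.228, 0.0993]
orientation: [[-0.933, 0.359, 0.0], [0.359, 0.933, 0.001], [0.0, 0.001, -1.0]]
contact_force: [-0.3, 0.3, 3.5]
gripper_width: 0.0492
grip_force: 23.3
```

{"op": "servo_tool", "data": {"increments": [{"translation": [-0.5,0,0],"delta_rot": [0,0,0]},{"translation": [-0.5,0,0],"delta_rot": [0,0,0]},{"translation": [0,0,0],"delta_rot": [0,0,0]}]}}

```text
t: 18.95
tcp_pos: [0.579, -0.2284, 0.0994]
orientation: [[-0.933, 0.359, 0.0], [0.359, 0.933, 0.0], [0.0, 0.001, -1.0]]
contact_force: [-0.1, -0.7, 3.1]
gripper_width: 0.0495
grip_force: 23.3
```

{"op": "servo_tool", "data": {"increments": [{"translation": [-0.5,0,0],"delta_rot": [0,0,0]},{"translation": [0,0,0],"delta_rot": [0,0,0]}]}}

```text
t: 19.15
tcp_pos: [0.5792, -0.2284, 0.0993]
orientation: [[-0.933, 0.359, -0.0], [0.359, 0.933, 0.001], [0.001, 0.001, -1.0]]
contact_force: [-0.9, 1.3, 4.2]
gripper_width: 0.0492
grip_force: 23.4
```

{"op": "servo_tool", "data": {"increments": [{"translation": [-0.5,0,0],"delta_rot": [0,0,0]},{"translation": [0,0,0],"delta_rot": [0,0,0]}]}}

```text
t: 19.35
tcp_pos: [0.5794, -0.2285, 0.099]
orientation: [[-0.933, 0.359, -0.001], [0.359, 0.933, 0.001], [0.001, 0.001, -1.0]]
contact_force: [-2.8, 0.5, 4.9]
gripper_width: 0.0493
grip_force: 23.4
```

{"op": "servo_tool", "data": {"increments": [{"translation": [-0.5,0,-0.5],"delta_rot": [0,0,0]},{"translation": [0,0,0],"delta_rot": [0,0,0]},{"translation": [0,0,0],"delta_rot": [0,0,0]}]}}

```text
t: 19.65
tcp_pos: [0.5795, -0.2285, 0.0992]
orientation: [[-0.933, 0.359, -0.002], [0.359, 0.933, 0.002], [0.002, 0.001, -1.0]]
contact_force: [-3.6, 1.1, 3.1]
gripper_width: 0.0493
grip_force: 23.3
```

{"op": "servo_tool", "data": {"fingers": 1, "increments": [{"translation": [0,0,0],"delta_rot": [0,0,0]},{"translation": [0,0,0],"delta_rot": [0,0,0]},{"translation": [0,0,0],"delta_rot": [0,0,0]},{"translation": [0,0,0],"delta_rot": [0,0,0]},{"translation": [0,0,0],"delta_rot": [0,0,0]},{"translation": [0,0,0],"delta_rot": [0,0,0]}]}}

```text
t: 20.25
tcp_pos: [0.5803, -0.2289, 0.0997]
orientation: [[-0.933, 0.359, 0.0], [0.359, 0.933, 0.001], [0.0, 0.001, -1.0]]
contact_force: [-0.2, -0.5, 0.4]
gripper_width: 0.0852
grip_force: 0.0
```

{"op": "servo_tool", "data": {"increments": [{"translation": [0,0,-15],"delta_rot": [0,0,0]},{"translation": [0,0,-25],"delta_rot": [0,0,0]},{"translation": [0,0,-25],"delta_rot": [0,0,0]},{"translation": [45,0,0],"delta_rot": [0,0,0]},{"translation": [45,0,0],"delta_rot": [0,0,0]},{"translation": [0,40,0],"delta_rot": [0,0,0]},{"translation": [0,40,0],"delta_rot": [0,0,0]},{"translation": [0,40,0],"delta_rot": [0,0,0]}]}}

```text
t: 21.05
tcp_pos: [0.5396, -0.0839, 0.1664]
orientation: [[-0.933, 0.36, 0.002], [0.36, 0.933, 0.0], [-0.002, 0.001, -1.0]]
contact_force: [1.2, -0.5, -0.0]
gripper_width: 0.0853
grip_force: 0.0
```

Run:
```python
from m import *
p,_=env.capture('top');q,_=env.capture('scene');cv2.imwrite('pics/top6.png',p);cv2.imwrite('pics/scene6.png',q)
r=lambda im,x,y,w,h:cv2.resize(im[y:y+h,x:x+w],(400,300),interpolation=cv2.INTER_CUBIC)
cv2.imwrite('pics/c6.png',np.hstack([r(p,364,200,80,60),r(q,220,175,80,60)]))
n,win='top',(364,200,80,60);a=up(p,*win);hs=cv2.cvtColor(a,cv2.COLOR_BGR2HSV);wh=(a.min(2)>180);P=ray(n,pts(wh,*win[:2]),.0512)
print(*rect(P));print(env.state()['tcp_pos'])
```

```text
[ 609.4 -240.3] [50.7 97.8] 69.07 [[554.5999755859375, -246.5], [646.0, -281.5], [664.0999755859375, -234.10000610351562], [572.7000122070312, -199.1999969482422]]
[ 0.54101999 -0.08113677  0.16650545]
```

View pics/c6.png

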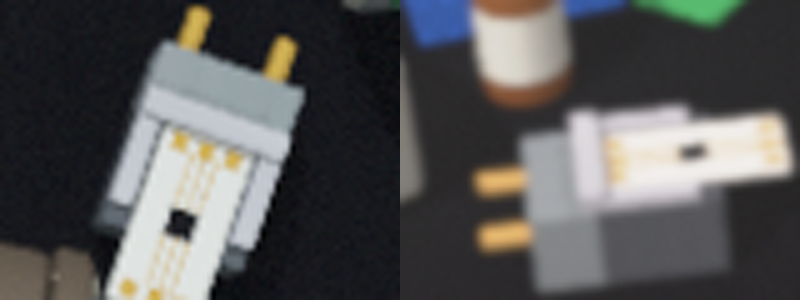

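The plate lies flat and centred in the pocket, with its far end at about (205,150) in the left crop, beside the back stop. To be sure it's fully home, I'll nudge its front end with shut fingers.

{"op": "servo_tool", "data": {"fingers": 0, "increments": [{"translation": [25,-20,0],"delta_rot": [0,0,0]},{"translation": [15,-30,0],"delta_rot": [0,0,0]},{"translation": [0,-30,0],"delta_rot": [0,0,0]},{"translation": [0,0,0],"delta_rot": [0,0,0]},{"translation": [0,0,0],"delta_rot": [0,0,0]},{"translation": [0,0,0],"delta_rot": [0,0,0]}]}}

```text
t: 21.75
tcp_pos: [0.4737, -0.1451, 0.1654]
orientation: [[-0.933, 0.359, 0.001], [0.359, 0.933, 0.0], [-0.001, 0.001, -1.0]]
contact_force: [-0.4, 0.5, -0.3]
gripper_width: -0.0002
grip_force: 0.0
```

Run:
```python
from h import *
go(534.9,-211.5,42,-21,72.6)
```

```text
t 21.75 rot [ 0.0008  0.0007 -0.0006] then trans(new axes) [-80.9 -40.1  50.8] tip [ 473.8 -145.    92.8] F [-0.4  0.5 -0.3] w -0.2
```

{"op": "servo_tool", "data": {"increments": [{"translation": [-20,-20,0],"delta_rot": [0,0,0]},{"translation": [-20,-20,0],"delta_rot": [0,0,0]},{"translation": [-30,0,15],"delta_rot": [0,0,0]},{"translation": [0,0,20],"delta_rot": [0,0,0]},{"translation": [0,0,16],"delta_rot": [0,0,0]},{"translation": [0,0,0],"delta_rot": [0,0,0]},{"translation": [0,0,0],"delta_rot": [0,0,0]}]}}

```text
t: 22.45
tcp_pos: [0.5235, -0.2064, 0.113]
orientation: [[-0.934, 0.358, -0.002], [0.358, 0.934, 0.002], [0.003, 0.001, -1.0]]
contact_force: [0.1, -0.4, -0.2]
gripper_width: 0.0002
grip_force: 0.0
```

Run:
```python
from h import *
go(534.9+15.9,-211.5-6.1,42,-21,72.6)
```

```text
t 22.45 rot [ 0.0008 -0.0027  0.0007] then trans(new axes) [-29.5  -0.7  -1.6] tip [ 523.3 -206.3   40.4] F [ 0.1 -0.4 -0.2] w 0.2
```

{"op": "servo_tool", "data": {"increments": [{"translation": [-8,-0.7,-1],"delta_rot": [0,0,0]},{"translation": [-8,0,0],"delta_rot": [0,0,0]},{"translation": [-5,0,0],"delta_rot": [0,0,0]},{"translation": [-2,0,0],"delta_rot": [0,0,0]},{"translation": [0,0,0],"delta_rot": [0,0,0]}]}}

```text
t: 22.95
tcp_pos: [0.546, -0.2165, 0.1151]
orientation: [[-0.934, 0.359, 0.001], [0.359, 0.934, 0.0], [-0.0, 0.0, -1.0]]
contact_force: [0.8, -0.6, 0.4]
gripper_width: -0.0
grip_force: 0.0
```

{"op": "servo_tool", "data": {"increments": [{"translation": [-1,0,0],"delta_rot": [0,0,0]},{"translation": [-1,0,0],"delta_rot": [0,0,0]},{"translation": [0,0,0],"delta_rot": [0,0,0]}]}}

```text
t: 23.25
tcp_pos: [0.5472, -0.2169, 0.1146]
orientation: [[-0.933, 0.359, -0.0], [0.359, 0.933, 0.001], [0.001, 0.001, -1.0]]
contact_force: [0.7, -0.7, 0.1]
gripper_width: 0.0002
grip_force: 0.0
```

{"op": "servo_tool", "data": {"increments": [{"translation": [-1,0,0],"delta_rot": [0,0,0]},{"translation": [0,0,0],"delta_rot": [0,0,0]}]}}

```text
t: 23.45
tcp_pos: [0.5483, -0.2174, 0.1147]
orientation: [[-0.934, 0.359, -0.0], [0.359, 0.933, 0.001], [0.0, 0.001, -1.0]]
contact_force: [-0.0, 0.1, -1.6]
gripper_width: 0.0004
grip_force: 0.0
```

{"op": "servo_tool", "data": {"increments": [{"translation": [-1,0,0],"delta_rot": [0,0,0]},{"translation": [0,0,0],"delta_rot": [0,0,0]}]}}

```text
t: 23.65
tcp_pos: [0.5493, -0.2178, 0.1148]
orientation: [[-0.933, 0.359, 0.0], [0.359, 0.933, 0.001], [0.0, 0.001, -1.0]]
contact_force: [0.4, -0.3, 0.1]
gripper_width: 0.0002
grip_force: 0.0
```

{"op": "servo_tool", "data": {"increments": [{"translation": [-1,0,0],"delta_rot": [0,0,0]},{"translation": [0,0,0],"delta_rot": [0,0,0]}]}}

```text
t: 23.85
tcp_pos: [0.5503, -0.2181, 0.1148]
orientation: [[-0.933, 0.359, 0.0], [0.359, 0.933, 0.001], [0.0, 0.001, -1.0]]
contact_force: [0.5, 0.3, 0.3]
gripper_width: -0.0004
grip_force: 0.0
```

{"op": "servo_tool", "data": {"increments": [{"translation": [-0.7,0,0],"delta_rot": [0,0,0]},{"translation": [0,0,0],"delta_rot": [0,0,0]}]}}

```text
t: 24.05
tcp_pos: [0.5508, -0.2184, 0.1147]
orientation: [[-0.933, 0.359, -0.0], [0.359, 0.933, 0.001], [0.0, 0.001, -1.0]]
contact_force: [0.4, -0.6, 0.3]
gripper_width: 0.0004
grip_force: 0.0
```

{"op": "servo_tool", "data": {"increments": [{"translation": [-0.7,0,0],"delta_rot": [0,0,0]},{"translation": [0,0,0],"delta_rot": [0,0,0]}]}}

```text
t: 24.25
tcp_pos: [0.5515, -0.2186, 0.1147]
orientation: [[-0.934, 0.359, -0.0], [0.359, 0.934, 0.001], [0.0, 0.001, -1.0]]
contact_force: [-0.5, 0.8, 0.1]
gripper_width: -0.0001
grip_force: 0.0
```

{"op": "servo_tool", "data": {"increments": [{"translation": [-0.7,0,0],"delta_rot": [0,0,0]},{"translation": [0,0,0],"delta_rot": [0,0,0]}]}}

```text
t: 24.45
tcp_pos: [0.5522, -0.2188, 0.1148]
orientation: [[-0.933, 0.359, 0.0], [0.359, 0.933, 0.001], [0.0, 0.001, -1.0]]
contact_force: [-0.6, -0.4, 0.9]
gripper_width: 0.0003
grip_force: 0.0
```

{"op": "servo_tool", "data": {"increments": [{"translation": [-0.7,0,0],"delta_rot": [0,0,0]},{"translation": [0,0,0],"delta_rot": [0,0,0]}]}}

```text
t: 24.65
tcp_pos: [0.5528, -0.2191, 0.1147]
orientation: [[-0.933, 0.359, -0.0], [0.359, 0.933, 0.001], [0.0, 0.001, -1.0]]
contact_force: [-0.2, -1.1, 0.1]
gripper_width: -0.0001
grip_force: 0.0
```

{"op": "servo_tool", "data": {"increments": [{"translation": [-0.7,0,0],"delta_rot": [0,0,0]},{"translation": [0,0,0],"delta_rot": [0,0,0]}]}}

```text
t: 24.85
tcp_pos: [0.5531, -0.2192, 0.1146]
orientation: [[-0.933, 0.359, -0.001], [0.359, 0.933, 0.001], [0.001, 0.001, -1.0]]
contact_force: [-1.0, 0.1, 0.7]
gripper_width: -0.0004
grip_force: 0.4
```

{"op": "servo_tool", "data": {"increments": [{"translation": [-0.7,0,0],"delta_rot": [0,0,0]},{"translation": [0,0,0],"delta_rot": [0,0,0]}]}}

```text
t: 25.05
tcp_pos: [0.5532, -0.2192, 0.1143]
orientation: [[-0.934, 0.359, -0.002], [0.359, 0.934, 0.002], [0.003, 0.001, -1.0]]
contact_force: [-2.8, 0.8, -0.0]
gripper_width: -0.0
grip_force: 1.3
```

{"op": "servo_tool", "data": {"increments": [{"translation": [-0.6,0,0],"delta_rot": [0,0,0]},{"translation": [0,0,0],"delta_rot": [0,0,0]}]}}

```text
t: 25.25
tcp_pos: [0.5534, -0.2193, 0.1141]
orientation: [[-0.933, 0.359, -0.003], [0.359, 0.933, 0.002], [0.004, 0.001, -1.0]]
contact_force: [-3.7, 2.2, 0.6]
gripper_width: 0.0002
grip_force: 2.3
```

{"op": "servo_tool", "data": {"increments": [{"translation": [2,0,0],"delta_rot": [0,0,0]},{"translation": [5,0,0],"delta_rot": [0,0,0]},{"translation": [30,0,0],"delta_rot": [0,0,0]},{"translation": [40,0,-20],"delta_rot": [0,0,0]},{"translation": [40,0,-40],"delta_rot": [0,0,0]},{"translation": [0,45,0],"delta_rot": [0,0,0]},{"translation": [0,45,0],"delta_rot": [0,0,0]},{"translation": [0,45,0],"delta_rot": [0,0,0]}]}}

```text
t: 26.05
tcp_pos: [0.4997, -0.0528, 0.172]
orientation: [[-0.933, 0.36, 0.006], [0.36, 0.933, -0.0], [-0.006, 0.002, -1.0]]
contact_force: [1.8, -1.2, -0.0]
gripper_width: -0.0
grip_force: 0.0
```

Run:
```python
from m import *
p,_=env.capture('top');q,_=env.capture('scene')
r=lambda im,x,y,w,h:cv2.resize(im[y:y+h,x:x+w],(400,300),interpolation=cv2.INTER_CUBIC)
cv2.imwrite('pics/c7.png',np.vstack([np.hstack([r(p,364,205,80,60),r(q,220,175,80,60)]),np.hstack([cv2.resize(p,(400,300)),cv2.resize(q,(400,300))])]))
n,win='top',(364,200,80,80);a=up(p,*win);wh=(a.min(2)>180);print(*rect(ray(n,pts(wh,*win[:2]),.0512)))
s=env.state();print(s['t'],s['tcp_pos'],s['contact_force'])
```

```text
[ 609.6 -240.7] [50.4 97.3] 68.65 [[555.0999755859375, -246.39999389648438], [645.7000122070312, -281.8999938964844], [664.0999755859375, -234.89999389648438], [573.5, -199.5]]
26.15 [ 0.50085057 -0.04977138  0.17166476] [-0.30619439 -0.84943537 -1.51045011]
```

View pics/c7.png

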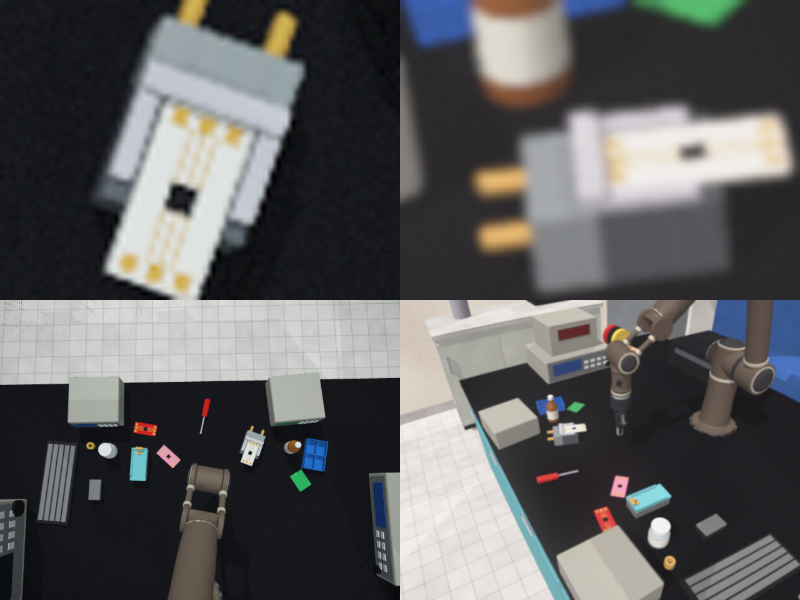

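The plate sits flat between the borders. It's against the back stop, the nudge didn't move it, the rest of the bench looks undisturbed and the robot is clear. I'll hand the job in.

```bash
python3 -c "
from workcell import env
print(env.sign_off())"
```

```text
the job is handed in; nothing more can be done
None
```

The plate was slid out to about 35 mm overhang, picked up by its sides and laid flat against the fixture's back stop; the job was handed in at about 26 s with no verdict returned, the press force read 12.2 N at its highest, and nothing else on the bench was moved as far as the final pictures show.

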